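Rock the battery block into its charging dock

TASK

Put the battery of the cordless hand blender on charge: pick the block up, tip it so that its tongue end goes first into the dock's pocket, slide the tongue under the orange lip against the sprung contact, and rock the other end down until the block lies flat on the pocket floor. Feel for the contact and be gentle, with no more than a light push of the thumb, never forcing the block against the dock; then let go and leave the other things on the table where they are.

Things in the scene. Friction and masses are not known exactly. Their poses are not given: they have to be found in the camera images.
- battery: Dark battery block, 0.25 to 0.5 kg: box 84 (x) by 44 (y) by 50 mm (z), edges rounded 2 mm, plus a tongue on its -x face at underside level, 12 long, 36 wide, 9 mm high. Origin: centre of the box's underside (tongue not counted), z up. Starts flat on the table, tongue roughly towards the robot. Grip it across y by its upper half: its lower 19 mm go into the pocket.
- battery_nose (a point): Middle of the lower front edge of the battery's tongue: 54 mm from the battery's origin along its -x, at underside height.
- dock: Charging dock, fixed: white base 184 (x) by 96 by 8 mm, origin at the centre of its underside, z up, -x (lip end) roughly towards the robot. On it a grey pocket carriage, 136 by 78 mm, is clamped fast up to 7 mm either way along x from its middle place, centred across y. This offset is NOT measured: find it by touch or sight. The dock_ points ignore it: add it to their x.
- dock_floor (a point): Middle of the pocket floor, 12 mm above the dock's underside, if the carriage were at its middle place (moves with the base only). The mouth is 87 mm long (x +-43.5) and 46.4 mm wide; the rim is 19 mm above this floor. Side walls have 4 mm lead-in slopes at 45 degrees. Battery seated: flat on this floor, its origin up to 1.5 mm towards +x of the pocket's middle.
- dock_lip (a point): Top of the edge of the orange lip at the pocket's -x end, at rim height (carriage offset not included). The lip reaches from here towards -x over the space for the tongue; it is 4.5 mm thick, its underside 14.5 mm above the pocket floor. It stops the battery going in flat: enter tongue first, tipped about 20 degrees, nose behind the lip, then slide towards -x under it.
- dock_contact (a point): Face at rest, at pocket floor height, of the sprung contact plate under the lip, 6.5 mm beyond the lip's edge towards -x (carriage offset not included). 36 mm wide; yields up to 7 mm towards -x with 3 N at first and 1 N more per mm. The battery goes level only with the tongue pushing it in by 3 mm (other end against the +x wall) to 6 mm (box against the lip).
- dock_end (a point): Inner face of the pocket's +x end wall, given at rim height (carriage offset not included). The wall is upright for the lowest 11 mm above the floor; above that it slopes outward at 45 degrees, 8 mm up to the rim, and leads the battery's lower edge in.
- mug: Purple mug, 82 mm across, 94 mm high, origin under its middle; leave it alone.
- tomato: Red tomato, about 76 mm, origin under its middle; leave it alone.
- mandarin: Orange mandarin, 48 mm, origin under its middle; leave it alone.
- avocado: Dark green avocado, 89 by 65 by 63 mm, origin under its middle; leave it alone.
There are look-alikes about, which are no part of the job. There is more than one size of the battery; the one meant has the size given above.

How it is judged:
By the outcome, as a careful person would: the job done as asked, in the order asked, and still so for the second after the job is handed in, with the robot touching nothing.
It also fails if it takes over 61 s, if anything falls off the work surface, if the arm or the gripper's body presses on something with over 40 N, if the wrist force passes 120 N, or if a joint passes its speed limit or range.

ROBOT

A 6-joint arm with a two-finger parallel gripper is mounted at the origin on a cart in front of the work surface, level with it; the furniture and walls round the work are solid. World frame = base frame: x ahead of the robot, y to its left, z up, the work surface at z = 0. Lengths are in mm, angles in degrees, forces in N, time in s.
With the tool pointing down it reaches from about 300 to 850 mm from the base axis. Payload 4.2 kg.
Tool frame: the origin (TCP) lies midway between the tips of the shut fingers; the grasp point (between the pads) lies 19 mm behind it; z points along the fingers, y is the direction in which the jaws open and shut (so a half turn about z gives the same grasp; the last joint's range is limited). The gripper opens to 91 mm and grips with 3 to 60 N. Pads are 32 mm wide; open, the fingers measure 118 mm over their backs; the gripper's body (76 mm by 178 mm) begins 60 mm behind the grasp point.
Start: joints at [62.395, 18.312, 89.639, -0, 72.044, -1.146], TCP at [256.202, 514.785, 213.976] pointing down, gripper open.
Joint ranges: [-177.97, 177.97], [-48.28, 115.42], [12.27, 149.76], [-77.06, 257.06], [2.81, 150.46], [-146.56, 146.56]. Speed limits (degrees/s): [147.25, 147.25, 180, 180, 180, 180].

INTERFACE

Orientations are given as [roll, pitch, yaw] about the fixed x, y, z axes, in that order (R = Rz(yaw) Ry(pitch) Rx(roll)).
In Python, from workcell import env gives the robot as it stands.
- The arm moves only by the shell command python3 -m jog 'ROWS' [FORCE]. ROWS is JSON, a list of rows, each an object of numbers: "dx", "dy", "dz": the shift along the world's x, y, z in m; "wx", "wy", "wz": the turn, a rotation vector about the world's x, y, z in rad; "grip": the gripper's target within -1 to 1 (shut at 1, half-way at 0, fully open at -1). In form: [{"dx": .., "dy": .., "dz": .., "wx": .., "wy": .., "wz": .., "grip": ..}, ...]. A call has 1 to 10 rows; each row shifts and turns the commanded pose from where the row before left it; what a row does not reach is not made up. A row lasts 1/10 s, in which the tool goes at most 50 mm and 8.59 degrees, less where a joint would pass 70% of its speed; a pose out of reach is approached as far as the arm can. A call with a gripper value outside its range is refused whole. The fingers move at their own pace and stop on an object; FORCE is the grip in N (left out, the last holds). Time passes only in rows, so rows that do not move let the fingers close. It gives the time, the measured TCP pose, the force and the opening at its end, in the units of the state.
- env.state(): the state, without advancing time (a new reading comes with each control period).
- env.grab_frame(name): name is "scene" or "top" or "wrist"; returns the picture (480x640x3 uint8, red, green, blue); there is no depth.
- env.get_calibration(name): a dict with "fx", "fy", "cx", "cy" (pixels), "R" (3x3) and "t" (3): a world point X has camera coordinates R X + t. Camera axes: x right, y down, z forward; pixel columns grow to the right and rows downward; lengths in mm; the calibration is good to about 2 mm. A picture is of the moment at which its call begins: read the wrist's pose just before it. get_calibration takes no time and is no camera call; for the wrist camera it gives the pose at the moment of the call.
- env.job_done(): hands the job in, once; it reports no verdict.
The state is a dict: "time_s": time; "qpos": joint angles; "qvel": joint speeds; "effort": joint torques, N m; "ee_pos": TCP position; "ee_rot": TCP orientation; "force": force on the tool from outside, world axes, zero at the start; "torque": the same for the moment, N m; "gripper_width": finger opening in mm.
Only numpy, scipy, OpenCV 4.12 (cv2) and the standard library are available. Lean on these libraries where they do the work, as an engineer would, in place of code of your own. Each camera call takes 0.05 s, during which the arm holds its last target. There are 200 camera calls.

## Working session

There is one attempt and no reset: what is moved stays moved. The work goes in short steps, Python scripts to look and compute and a shell command to move; the robot and the scene stay as the last step left them, time stands still between calls to the robot, and variables do not carry over. Pictures are saved under pics/ and viewed, about 8 in all and at most 12, crops included, and the job is handed in when it is done.

```bash
mkdir -p pics; python3 - <<'E'
from workcell import env
import cv2, numpy as np
for n in ("scene","top"):
    im=env.grab_frame(n); cv2.imwrite(f"pics/{n}0.png",im[:,:,::-1])
    c=env.get_calibration(n); print(n,c)
s=env.state(); print(s)
E
```

```text
scene {'fx': 618.4377213055615, 'fy': 618.4377213055615, 'cx': 315.0010281358318, 'cy': 243.0613068813684, 'R': array([[ 0.67771204, -0.73528415, -0.00797514],
       [-0.58426523, -0.53186914, -0.61298398],
       [ 0.44647568,  0.42008622, -0.79005508]]), 't': array([-489.90598908,  313.65303714, 1277.19097441])}
top {'fx': 553.9817284024523, 'fy': 553.9817284024523, 'cx': 315.8994456811473, 'cy': 241.64889096535217, 'R': array([[ 0.01319738, -0.99983354,  0.01259852],
       [-0.9836519 , -0.01524477, -0.17943394],
       [ 0.17959613, -0.0100245 , -0.98368935]]), 't': array([-135.40756088,  574.61612139, 1020.04846553])}
{'time_s': 0.1, 'qpos': array([ 6.23964192e+01,  1.83495964e+01,  8.97003287e+01, -3.08800272e-03,
        7.20434153e+01, -1.14622893e+00]), 'qvel': array([ 0.01188358, -0.09031294, -0.17263   ,  0.00973914, -0.07905493,
        0.03507942]), 'effort': array([-9.70916881e-04, -4.13333595e+01, -2.32508665e+01,  7.27987709e-02,
        4.21586889e-02, -8.82965901e-05]), 'ee_pos': array([255.98730534, 514.36606093, 213.18194318]), 'ee_rot': array([-1.79906620e+02,  1.06825106e-03,  1.53543603e+02]), 'force': array([ 0.259104  , -0.50596059,  0.40896347]), 'torque': array([ 0.00450397,  0.05167335, -0.00970857]), 'gripper_width': 91.23903973402668}
```

View pics/top0.png

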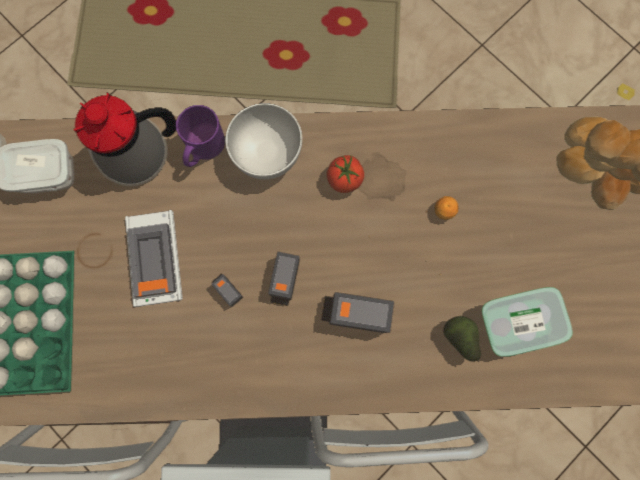

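View pics/scene0.png

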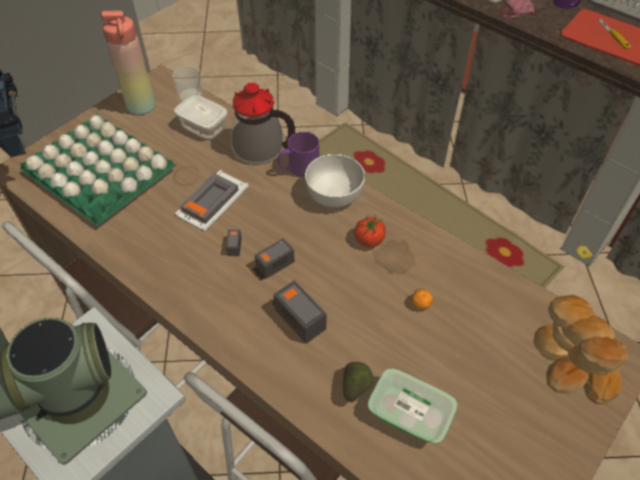

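The top view shows three look-alike blocks: small (227,291), medium (285,277) and large (360,313). The dock is at (153,258) with its lip towards the robot. I expect the medium one, because an 84 mm block should be about 46 px. I'll measure it and take an enlarged crop.

```bash
cat > h.py <<'E'
from workcell import env
import numpy as np, cv2
from scipy.spatial.transform import Rotation as Ro
def ray(c,px,z):
    px=np.atleast_2d(px).astype(float)
    d=np.c_[(px[:,0]-c['cx'])/c['fx'],(px[:,1]-c['cy'])/c['fy'],np.ones(len(px))]@c['R']
    o=-c['R'].T@c['t']; return o+d*((z-o[2])/d[:,2])[:,None]
def proj(c,X):
    p=np.atleast_2d(X)@c['R'].T+c['t']; return np.c_[p[:,0]/p[:,2]*c['fx']+c['cx'],p[:,1]/p[:,2]*c['fy']+c['cy']]
def st():
    s=env.state(); print('t',round(s['time_s'],2),'pos',s['ee_pos'].round(1),'rpy',s['ee_rot'].round(2),'F',s['force'].round(2),'T',s['torque'].round(2),'w',round(s['gripper_width'],1)); return s
E
python3 - <<'E'
from h import *
c=env.get_calibration('top')
for n,p in dict(small=(227,291),med=(285,275),large=(360,313)).items(): print(n,ray(c,p,50)[0].round())
print('dock',ray(c,[(127,217),(172,211),(181,301),(133,305)],8).round())
w=env.get_calibration('wrist'); o=-w['R'].T@w['t']; print('wristcam pos',o.round(1),w['R'].round(3),w['fx'],w['cx'],w['cy'])
im=cv2.imread('pics/top0.png'); 
a=cv2.resize(im[235:330,205:305],None,fx=5,fy=5,interpolation=cv2.INTER_CUBIC)
b=cv2.resize(im[205:310,120:185],(297,475),interpolation=cv2.INTER_CUBIC)
cv2.imwrite('pics/crop0.png',np.hstack([b,a]))
E
```

```text
small [479.  41.  50.]
med [511. -69.  50.]
large [ 441. -213.   50.]
dock [[630. 256.   8.]
 [643. 166.   8.]
 [461. 137.   8.]
 [452. 231.   8.]]
wristcam pos [194.2 545.7 385.3] [[ 0.447  0.895 -0.001]
 [ 0.867 -0.432  0.247]
 [ 0.221 -0.112 -0.969]] 416.6919430112331 319.62362900125953 240.12036866700092
```

View pics/crop0.png

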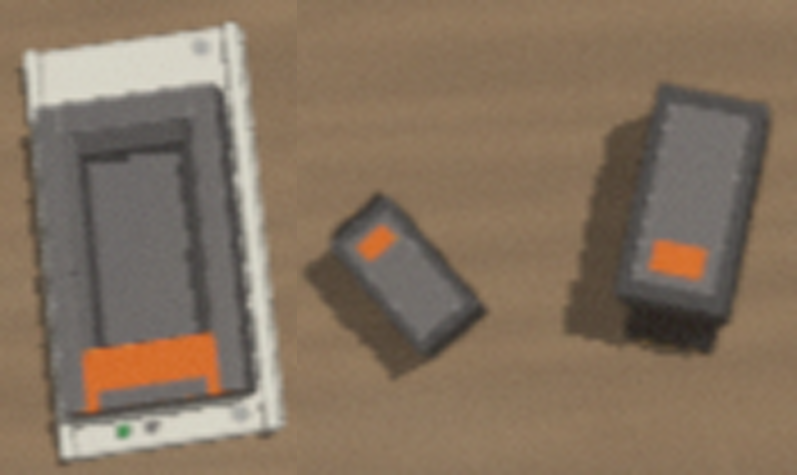

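The crop shows the medium block with its top corners and a wide tongue towards the robot, while the small one is clearly too small. The dock lip is orange, on the robot side. Now a wrist view of the dock.

```bash
python3 - <<'E'
from h import *
c=env.get_calibration('top')
P=ray(c,[(277.2,252),(299.6,256),(291.2,298.6),(269.6,294.4)],50); print(P.round(1)); d=[np.linalg.norm(P[i]-P[(i+1)%4]).round(1) for i in range(4)]; print(d, P.mean(0).round(1), [np.degrees(np.arctan2(*(P[i]-P[j])[[1,0]])).round(1) for i,j in((0,3),(1,2))])
E
python3 -m jog '[{"dx":0.026,"dy":-0.036,"dz":-0.003,"wz":0.068},{"dx":0.026,"dy":-0.036,"dz":-0.003,"wz":0.068},{"dx":0.026,"dy":-0.036,"dz":-0.003,"wz":0.068},{"dx":0.026,"dy":-0.036,"dz":-0.003,"wz":0.068},{"dx":0.026,"dy":-0.036,"dz":-0.003,"wz":0.068},{"dx":0.026,"dy":-0.036,"dz":-0.003,"wz":0.068},{"dx":0.026,"dy":-0.036,"dz":-0.003,"wz":0.068},{"dx":0.026,"dy":-0.036,"dz":-0.003,"wz":0.068},{"dx":0.026,"dy":-0.036,"dz":-0.003,"wz":0.068},{}]'
python3 - <<'E'
from h import *
st(); im=env.grab_frame('wrist'); cv2.imwrite('pics/w1.png',im[:,:,::-1])
w=env.get_calibration('wrist'); np.savez('w1.npz',**w)
E
```

```text
[[555.5 -52.6  50. ]
 [548.3 -96.1  50. ]
 [466.  -81.6  50. ]
 [473.4 -40.3  50. ]]
[np.float64(44.0), np.float64(83.6), np.float64(42.0), np.float64(83.0)] [510.8 -67.6  50. ] [np.float64(-8.6), np.float64(-10.0)]
t 0.1 pos [256.  514.4 213.2] rpy [-179.91    0.    153.54] F [ 0.26 -0.51  0.41] T [ 0.    0.05 -0.01] w 91.2invalid input
```

View pics/w1.png

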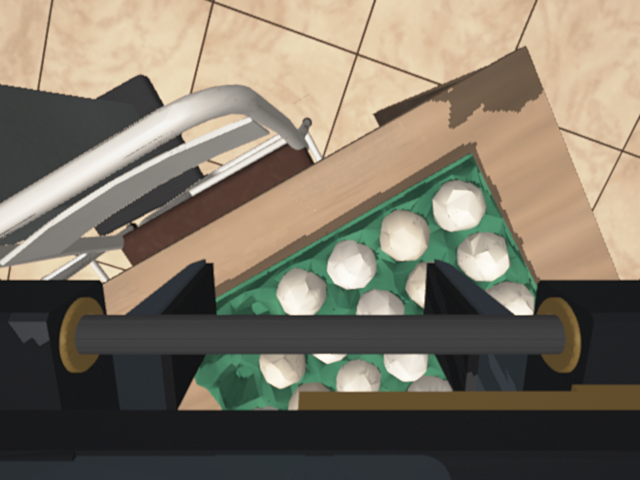

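Invalid input: every key is probably required, and the arm did not move. This picture still shows only the egg carton, with the gripper covering rows below about 260, so I should put the dock in the upper half of the image.

```bash

python3 -m jog '[{"dx":0.034,"dy":-0.031,"dz":0.001,"wx":0,"wy":0,"wz":0.061,"grip":-1},{"dx":0.034,"dy":-0.031,"dz":0.001,"wx":0,"wy":0,"wz":0.061,"grip":-1},{"dx":0.034,"dy":-0.031,"dz":0.001,"wx":0,"wy":0,"wz":0.061,"grip":-1},{"dx":0.034,"dy":-0.031,"dz":0.001,"wx":0,"wy":0,"wz":0.061,"grip":-1},{"dx":0.034,"dy":-0.031,"dz":0.001,"wx":0,"wy":0,"wz":0.061,"grip":-1},{"dx":0.034,"dy":-0.031,"dz":0.001,"wx":0,"wy":0,"wz":0.061,"grip":-1},{"dx":0.034,"dy":-0.031,"dz":0.001,"wx":0,"wy":0,"wz":0.061,"grip":-1},{"dx":0.034,"dy":-0.031,"dz":0.001,"wx":0,"wy":0,"wz":0.061,"grip":-1},{"dx":0.034,"dy":-0.031,"dz":0.001,"wx":0,"wy":0,"wz":0.061,"grip":-1},{"dx":0.034,"dy":-0.031,"dz":0.001,"wx":0,"wy":0,"wz":0.061,"grip":-1}]' && python3 -m jog '[{"dx":0,"dy":0,"dz":0,"wx":0,"wy":0,"wz":0,"grip":-1},{"dx":0,"dy":0,"dz":0,"wx":0,"wy":0,"wz":0,"grip":-1},{"dx":0,"dy":0,"dz":0,"wx":0,"wy":0,"wz":0,"grip":-1}]'
python3 - <<'E'
from h import *
st(); w=env.get_calibration('wrist'); im=env.grab_frame('wrist'); cv2.imwrite('pics/w2.png',im[:,:,::-1])
np.savez('w2.npz',**w)
E
```

```text
time_s: 1.15
ee_pos: [597.3, 203.3, 223.7]
ee_rot: [180.0, -0.0, -171.4]
force: [0.9, 0.7, 0.9]
gripper_width: 91.2
time_s: 1.45
ee_pos: [595.3, 205.4, 223.7]
ee_rot: [180.0, -0.1, -171.5]
force: [0.2, 0.5, -0.7]
gripper_width: 91.2
t 1.45 pos [595.3 205.4 223.7] rpy [ 1.7997e+02 -7.0000e-02 -1.7149e+02] F [ 0.21  0.46 -0.66] T [0.06 0.04 0.04] w 91.2
```

View pics/w2.png

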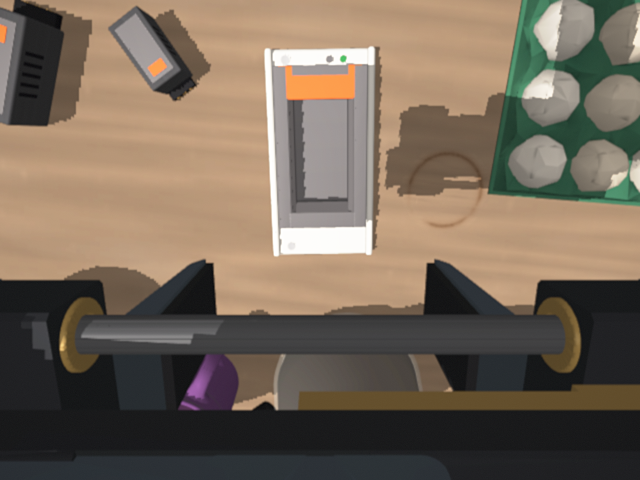

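The dock is clear at (323,150): base corners near (268,50), (374,48), (372,250) and (278,254), orange lip edge at row about 98. I'll enlarge both ends.

```bash
python3 - <<'E'
import cv2,numpy as np
im=cv2.imread('pics/w2.png')
f=lambda a:cv2.resize(a,None,fx=5,fy=5,interpolation=cv2.INTER_CUBIC)
o=np.vstack([f(im[42:104,258:384]),f(im[204:260,258:384])])
for i in range(0,126,10): cv2.line(o,(i*5,0),(i*5,6 if i%20 else 12),(0,0,255),1)
cv2.imwrite('pics/c2.png',o); print(o.shape)
E
```

```text
(590, 630, 3)
```

View pics/c2.png

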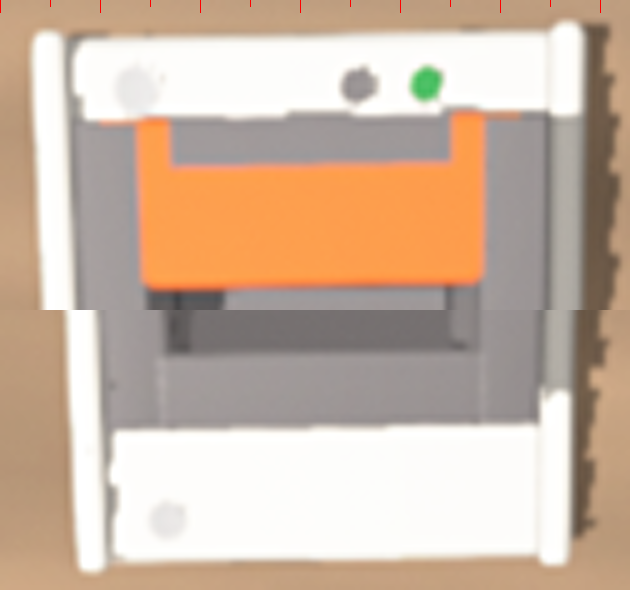

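```bash
python3 - <<'E'
from h import *
w=dict(np.load('w2.npz'))
A=lambda x,y:(258+x/5,42+y/5); B=lambda x,y:(258+x/5,204+(y-310)/5)
def show(n,pts,z):
    P=ray(w,pts,z); print(n,P.round(1).tolist()); return P
b=show('base NL NR FL FR',[A(76,41),A(550,34),B(115,560),B(545,555)],8)
r=show('rail outer',[A(34,36),A(583,26),B(78,568),B(568,560)],8)
k=show('carriage NL NR FL FR',[A(80,121),A(550,114),B(112,431),B(540,423)],31)
l=show('lip edge L R',[A(142,289),A(484,283)],31)
lb=show('lip back',[A(137,120),A(484,112)],31)
e=show('end slope top? y=~428; floor end y~350',[B(165,353),B(480,348)],23)
for n,q in(('base',b),('rail',r),('car',k)):
    u=(q[2]+q[3]-q[0]-q[1])/2; v=(q[0]+q[2]-q[1]-q[3])/2
    print(n,'len',np.linalg.norm(u[:2]).round(1),'wid',np.linalg.norm(v[:2]).round(1),'yaw',np.degrees(np.arctan2(u[1],u[0])).round(2),'yawv',np.degrees(np.arctan2(-v[0],v[1])).round(2),'c',q.mean(0).round(1))
print('lip c',l.mean(0), np.degrees(np.arctan2(*(l[0]-l[1])[[1,0]]))-90)
E
```

```text
base NL NR FL FR [[463.6, 145.7, 8.0], [450.6, 226.2, 8.0], [643.8, 175.0, 8.0], [630.6, 257.3, 8.0]]
rail outer [[463.9, 138.5, 8.0], [448.5, 231.6, 8.0], [646.5, 168.2, 8.0], [630.9, 261.9, 8.0]]
carriage NL NR FL FR [[479.3, 150.8, 31.0], [467.0, 226.5, 31.0], [613.1, 172.7, 31.0], [600.4, 248.4, 31.0]]
lip edge L R [[503.7, 164.1, 31.0], [494.4, 220.2, 31.0]]
lip back [[477.8, 159.9, 31.0], [468.3, 215.8, 31.0]]
end slope top? y=~428; floor end y~350 [[599.1, 179.9, 23.0], [589.8, 236.4, 23.0]]
base len 182.6 wid 82.4 yaw 9.51 yawv -170.82 c [547.1 201.1   8. ]
rail len 184.9 wid 94.7 yaw 9.32 yawv -170.59 c [547.4 200.    8. ]
car len 135.4 wid 76.7 yaw 9.32 yawv -170.61 c [539.9 199.6  31. ]
lip c [499.04642517 192.16670414  31.        ] -170.5964326729041
```

Dock fit: yaw 9.35°, sizes match (136×77 carriage, 184×95 base). Lip and end wall put the pocket middle near (542,200). Next, a wrist view of the battery.

```bash

python3 -m jog '[{"dx":-0.006,"dy":-0.047,"dz":-0.004,"wx":0,"wy":0,"wz":-0.052,"grip":-1},{"dx":-0.006,"dy":-0.047,"dz":-0.004,"wx":0,"wy":0,"wz":-0.052,"grip":-1},{"dx":-0.006,"dy":-0.047,"dz":-0.004,"wx":0,"wy":0,"wz":-0.052,"grip":-1},{"dx":-0.006,"dy":-0.047,"dz":-0.004,"wx":0,"wy":0,"wz":-0.052,"grip":-1},{"dx":-0.006,"dy":-0.047,"dz":-0.004,"wx":0,"wy":0,"wz":-0.052,"grip":-1},{"dx":-0.006,"dy":-0.047,"dz":-0.004,"wx":0,"wy":0,"wz":-0.052,"grip":-1},{"dx":0,"dy":0,"dz":0,"wx":0,"wy":0,"wz":0,"grip":-1},{"dx":0,"dy":0,"dz":0,"wx":0,"wy":0,"wz":0,"grip":-1},{"dx":0,"dy":0,"dz":0,"wx":0,"wy":0,"wz":0,"grip":-1}]'
python3 - <<'E'
from h import *
w=env.get_calibration('wrist'); im=env.grab_frame('wrist')[:,:,::-1].copy(); cv2.imwrite('pics/w3.png',im)
np.savez('w3.npz',**w)
p=proj(w,[511,-67.6,30])[0]; print(p); x,y=(p-[60,75]).round().astype(int); y=max(y,0); print('crop org',x,y)
cv2.imwrite('pics/c3.png',cv2.resize(im[y:y+145,x:x+130],None,fx=4,fy=4,interpolation=cv2.INTER_CUBIC))
c=env.get_calibration('top'); T=lambda x,y:(120+x/4.569,205+y/4.524)
print('top lip',ray(c,[T(83,352),T(215,334)],31).mean(0)); print('top base',ray(c,[T(25,52),T(240,25),T(282,432),T(62,460)],8).mean(0))
E
```

```text
time_s: 2.4
ee_pos: [560.3, -75.5, 200.3]
ee_rot: [180.0, 0.0, 170.7]
force: [-1.1, 0.5, 1.0]
gripper_width: 91.5
[318.98758279 158.25902956]
crop org 259 83
top lip [498.16176371 189.04911266  31.        ]
top base [546.62375319 197.26739898   8.        ]
```

View pics/c3.png

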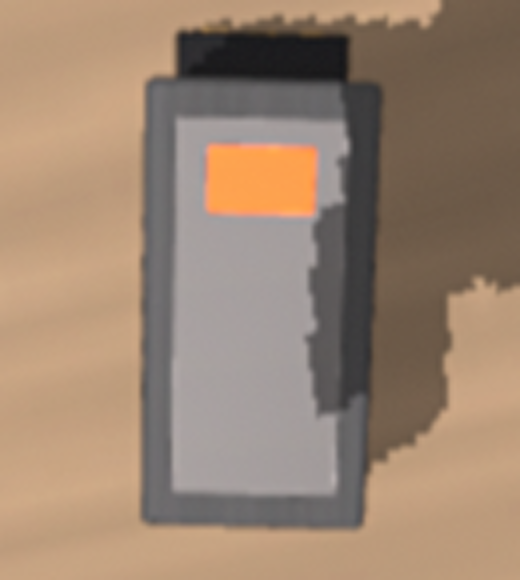

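```bash
python3 - <<'E'
from h import *
w=dict(np.load('w3.npz')); A=lambda x,y:(259+x/4,83+y/4)
q=ray(w,[A(147,78),A(381,81),A(142,522),A(363,527)],50)
u=(q[2]+q[3]-q[0]-q[1])/2; v=(q[0]+q[2]-q[1]-q[3])/2
print(q.round(1).tolist()); print('len',np.linalg.norm(u).round(1),'wid',np.linalg.norm(v).round(1),'yaw',np.degrees(np.arctan2(u[1],u[0])),np.degrees(np.arctan2(-v[0],v[1]))-180,'c',q.mean(0).round(1))
st()
E
```

```text
[[467.3, -77.7, 50.0], [474.8, -35.3, 50.0], [548.8, -93.3, 50.0], [556.9, -50.6, 50.0]]
len 83.3 wid 43.3 yaw -10.702172459642867 -10.3460441467478 c [512.  -64.2  50. ]
t 2.45 pos [560.4 -75.4 200.3] rpy [1.7997e+02 3.0000e-02 1.7076e+02] F [ 0.18 -0.4   0.06] T [ 0.01  0.03 -0.04] w 91.4
```

```bash

python3 -m jog '[{"dx":-0.030,"dy":0.006,"dz":0,"wx":0,"wy":0,"wz":-0.022,"grip":-1},{"dx":-0.018,"dy":0.004,"dz":-0.035,"wx":0,"wy":0,"wz":0,"grip":-1},{"dx":0,"dy":0,"dz":-0.045,"wx":0,"wy":0,"wz":0,"grip":-1},{"dx":0,"dy":0,"dz":-0.04,"wx":0,"wy":0,"wz":0,"grip":-1},{"dx":0,"dy":0,"dz":-0.03,"wx":0,"wy":0,"wz":0,"grip":-1},{"dx":0,"dy":0,"dz":-0.02,"wx":0,"wy":0,"wz":0,"grip":-1},{"dx":0,"dy":0,"dz":-0.005,"wx":0,"wy":0,"wz":0,"grip":-1},{"dx":0,"dy":0,"dz":0,"wx":0,"wy":0,"wz":0,"grip":-1},{"dx":0,"dy":0,"dz":0,"wx":0,"wy":0,"wz":0,"grip":-1}]'
python3 -m jog '[{"dx":0,"dy":0,"dz":0,"wx":0,"wy":0,"wz":0,"grip":0.2},{"dx":0,"dy":0,"dz":0,"wx":0,"wy":0,"wz":0,"grip":0.2},{"dx":0,"dy":0,"dz":0,"wx":0,"wy":0,"wz":0,"grip":0.2},{"dx":0,"dy":0,"dz":0,"wx":0,"wy":0,"wz":0,"grip":0.2},{"dx":0,"dy":0,"dz":0,"wx":0,"wy":0,"wz":0,"grip":0.2},{"dx":0,"dy":0,"dz":0,"wx":0,"wy":0,"wz":0,"grip":0.2}]' 15
```

```text
time_s: 3.35
ee_pos: [513.4, -66.7, 26.1]
ee_rot: [180.0, 0.1, 169.4]
force: [0.7, -0.0, 0.6]
gripper_width: 91.0
time_s: 3.95
ee_pos: [512.3, -67.1, 25.1]
ee_rot: [180.0, 0.0, 169.3]
force: [0.9, 1.5, 1.2]
gripper_width: 46.1
```

```bash

python3 -m jog '[{"dx":0,"dy":0,"dz":0,"wx":0,"wy":0,"wz":0,"grip":0.5},{"dx":0,"dy":0,"dz":0,"wx":0,"wy":0,"wz":0,"grip":0.5},{"dx":0,"dy":0,"dz":0,"wx":0,"wy":0,"wz":0,"grip":0.5}]' 25
python3 - <<'E'
from h import *
s=st(); w=env.get_calibration('wrist'); im=env.grab_frame('wrist')[:,:,::-1].copy(); cv2.imwrite('pics/w4.png',im); np.savez('w4.npz',**w)
R=Ro.from_euler('xyz',s['ee_rot'],degrees=True).as_matrix(); print(R.round(3))
# battery frame assumed: yaw=tool yaw-180, origin under TCP
yw=np.radians(s['ee_rot'][2]-180); B=np.array([[np.cos(yw),-np.sin(yw),0],[np.sin(yw),np.cos(yw),0],[0,0,1]]); o=s['ee_pos']*[1,1,0]
for n,p in dict(boxL=(-42,-22,50),boxR=(-42,22,50),tL=(-54,-18,9),tR=(-54,18,9)).items():
    x=o+B@p; q=proj(w,x)[0]; print(n,x.round(1),q.round(1)); cv2.circle(im,tuple(q.round().astype(int)),1,(0,255,0),-1)
q=proj(w,o+B@[-45,0,30])[0].astype(int); x,y=q[0]-80,q[1]-50; print(x,y)
cv2.imwrite('pics/c4.png',cv2.resize(im[max(y,0):y+115,x:x+160],None,fx=5,fy=5,interpolation=cv2.INTER_CUBIC))
E
```

```text
time_s: 4.25
ee_pos: [512.3, -66.9, 25.1]
ee_rot: [180.0, 0.0, 169.3]
force: [-0.6, 3.1, 0.8]
gripper_width: 44.0
t 4.25 pos [512.3 -66.9  25.1] rpy [1.7997e+02 1.0000e-02 1.6934e+02] F [-0.65  3.09  0.8 ] T [ 0.54 -0.06 -0.02] w 44.0
[[-0.983  0.185  0.   ]
 [ 0.185  0.983  0.001]
 [-0.     0.001 -1.   ]]
boxL [467.  -80.8  50. ] [257.7 212.2]
boxR [475.1 -37.5  50. ] [380.5 212. ]
tL [455.9 -74.6   9. ] [278.8 168.9]
tR [462.6 -39.3   9. ] [359.4 168.8]
239 145
```

View pics/c4.png

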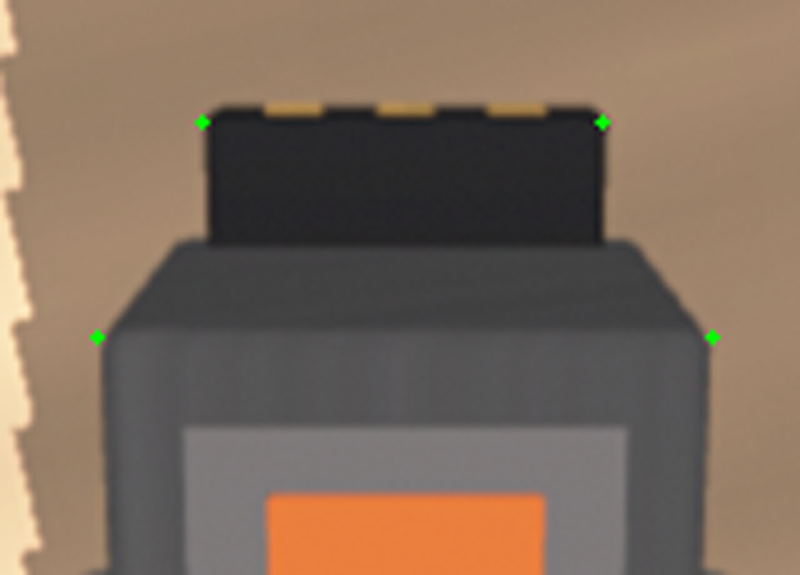

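The grasp is good: 44.0 mm opening, and the tongue is within 0.3 mm laterally. The battery sits about 1 mm further towards -x than assumed. Next: lift, carry to above the dock, and tip.

```bash

python3 -m jog '[{"dx":0,"dy":0,"dz":0.02,"wx":0,"wy":0,"wz":0,"grip":0.5},{"dx":0,"dy":0,"dz":0.035,"wx":0,"wy":0,"wz":0,"grip":0.5},{"dx":0,"dy":0,"dz":0.035,"wx":0,"wy":0,"wz":0,"grip":0.5},{"dx":0.003,"dy":0.0224,"dz":0.01,"wx":0,"wy":0,"wz":0.05,"grip":0.5},{"dx":0.006,"dy":0.044,"dz":0,"wx":0,"wy":0,"wz":0.06,"grip":0.5},{"dx":0.006,"dy":0.044,"dz":0,"wx":0,"wy":0,"wz":0.06,"grip":0.5},{"dx":0.006,"dy":0.044,"dz":0,"wx":0,"wy":0,"wz":0.06,"grip":0.5},{"dx":0.006,"dy":0.044,"dz":0,"wx":0,"wy":0,"wz":0.06,"grip":0.5},{"dx":0.006,"dy":0.044,"dz":0,"wx":0,"wy":0,"wz":0.06,"grip":0.5},{"dx":0.003,"dy":0.024,"dz":0,"wx":0,"wy":0,"wz":0,"grip":0.5}]' 30
python3 -m jog '[{"dx":0,"dy":0,"dz":0,"wx":0.0142,"wy":-0.0861,"wz":0,"grip":0.5},{"dx":0,"dy":0,"dz":-0.01,"wx":0.0142,"wy":-0.0861,"wz":0,"grip":0.5},{"dx":0,"dy":0,"dz":-0.01,"wx":0.0142,"wy":-0.0861,"wz":0,"grip":0.5},{"dx":0,"dy":0,"dz":-0.01,"wx":0.0142,"wy":-0.0861,"wz":0,"grip":0.5},{"dx":0,"dy":0,"dz":0,"wx":0,"wy":0,"wz":0,"grip":0.5},{"dx":0,"dy":0,"dz":0,"wx":0,"wy":0,"wz":0,"grip":0.5},{"dx":0,"dy":0,"dz":0,"wx":0,"wy":0,"wz":0,"grip":0.5}]' 30
cat >> h.py <<'E'
def geo(P=(541.5,198.0),yaw=9.35,tx=1.0):
    s=st(); R=Ro.from_euler('xyz',s['ee_rot'],degrees=True).as_matrix()
    Rb=R@np.diag([-1,1,-1]); o=s['ee_pos']-Rb@[tx,0,25]
    a=np.radians(yaw); D=np.array([[np.cos(a),-np.sin(a),0],[np.sin(a),np.cos(a),0],[0,0,1]])
    f=lambda p:(D.T@(o+Rb@p-[*P,12])).round(1)
    e=Ro.from_matrix(D.T@Rb).as_euler('xyz',degrees=True).round(2)
    print('nose',f([-54,0,0]),'ntop',f([-54,0,9]),'rear',f([42,0,0]),'orig',f([0,0,0]),'rel rpy',e,'F dock',(D.T@s['force']).round(1)); return s,Rb,o
E
python3 - <<'E'
from h import *
s,Rb,o=geo(); w=env.get_calibration('wrist'); im=env.grab_frame('wrist')[:,:,::-1].copy(); cv2.imwrite('pics/w5.png',im); np.savez('w5.npz',**w)
print(proj(w,[o+Rb@[-54,-18,9],o+Rb@[-54,18,9],[498.5,190.5,31]]).round(1))
cv2.imwrite('pics/c5.png',cv2.resize(im[60:260,190:450],None,fx=3,fy=3,interpolation=cv2.INTER_CUBIC))
E
```

```text
time_s: 5.3
ee_pos: [547.9, 201.9, 123.9]
ee_rot: [-180.0, -0.1, -170.4]
force: [0.8, -0.0, -3.3]
gripper_width: 44.1
time_s: 6.0
ee_pos: [550.1, 199.6, 96.1]
ee_rot: [180.0, 20.1, -170.6]
force: [-0.4, 0.6, -2.6]
gripper_width: 44.0
t 6.0 pos [550.1 199.6  96.1] rpy [ 179.99   20.1  -170.61] F [-0.38  0.56 -2.63] T [0.04 0.42 0.02] w 44.0
nose [-34.3   0.2  41.7] ntop [-37.4   0.2  50.1] rear [55.9  0.3 74.7] orig [16.4  0.2 60.2] rel rpy [ 1.00e-02 -2.01e+01  4.00e-02] F dock [-0.3  0.6 -2.6]
[[279.2 165.6]
 [360.1 165.5]
 [318.4 127.8]]
```

View pics/c5.png

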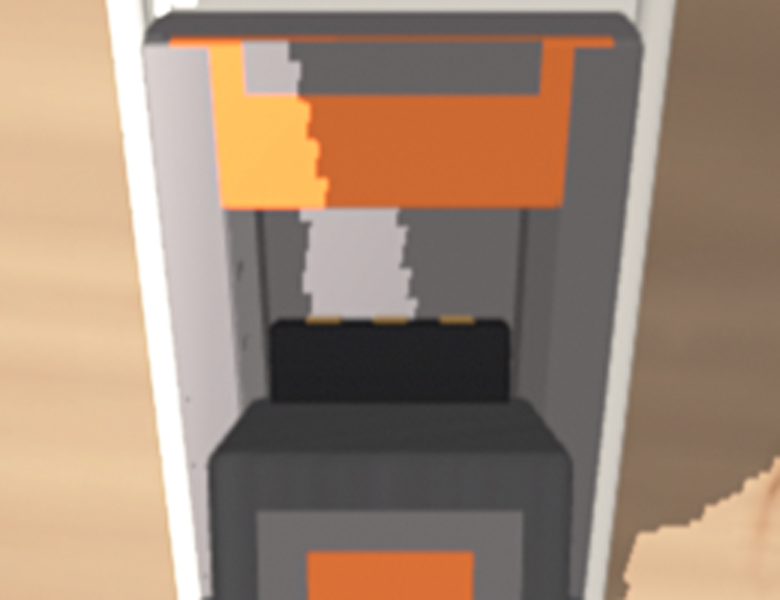

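The tongue (mid px 320, row 167) lies behind the lip edge (mid 320.8, row 129), and the battery needs to go about 0.7 mm towards +y. I'll descend into the pocket now.

```bash
sed -i 's/198.0)/198.9)/' h.py
python3 -m jog '[{"dx":-0.0025,"dy":0.0003,"dz":-0.01,"wx":0,"wy":0,"wz":0,"grip":0.5},{"dx":0,"dy":0,"dz":-0.01,"wx":0,"wy":0,"wz":0,"grip":0.5},{"dx":0,"dy":0,"dz":-0.007,"wx":0,"wy":0,"wz":0,"grip":0.5},{"dx":0,"dy":0,"dz":-0.006,"wx":0,"wy":0,"wz":0,"grip":0.5},{"dx":0,"dy":0,"dz":0,"wx":0,"wy":0,"wz":0,"grip":0.5},{"dx":0,"dy":0,"dz":0,"wx":0,"wy":0,"wz":0,"grip":0.5}]' 30
python3 -c "from h import *; geo()"
python3 -m jog '[{"dx":0,"dy":0,"dz":-0.002,"wx":0,"wy":0,"wz":0,"grip":0.5},{"dx":0,"dy":0,"dz":-0.001,"wx":0,"wy":0,"wz":0,"grip":0.5},{"dx":0,"dy":0,"dz":0,"wx":0,"wy":0,"wz":0,"grip":0.5}]' 30
python3 -c "from h import *; geo()"
```

```text
time_s: 6.65
ee_pos: [545.8, 199.5, 61.8]
ee_rot: [-180.0, 20.0, -170.6]
force: [0.7, 0.2, -3.3]
gripper_width: 43.7
t 6.65 pos [545.8 199.5  61.8] rpy [-179.99   19.99 -170.58] F [ 0.67  0.19 -3.29] T [-0.01  0.4  -0.03] w 43.7
nose [-38.8  -0.1   7.5] ntop [-41.9  -0.1  15.9] rear [51.4 -0.  40.3] orig [11.9 -0.1 25.9] rel rpy [-1.000e-02 -1.999e+01  7.000e-02] F dock [ 0.7  0.1 -3.3]
time_s: 6.95
ee_pos: [545.7, 199.5, 59.0]
ee_rot: [-180.0, 20.0, -170.6]
force: [-0.5, -0.1, -3.0]
gripper_width: 44.0
t 6.95 pos [545.7 199.5  59. ] rpy [-179.99   20.   -170.59] F [-0.48 -0.09 -3.05] T [-0.04  0.46  0.05] w 44.0
nose [-38.9  -0.2   4.7] ntop [-42.   -0.2  13.2] rear [51.3 -0.1 37.6] orig [11.8 -0.1 23.2] rel rpy [-1.e-02 -2.e+01  6.e-02] F dock [-0.5 -0.  -3. ]
```

```bash

python3 -m jog '[{"dx":0,"dy":0,"dz":-0.0015,"wx":0,"wy":0,"wz":0,"grip":0.5},{"dx":0,"dy":0,"dz":-0.0015,"wx":0,"wy":0,"wz":0,"grip":0.5},{"dx":0,"dy":0,"dz":0,"wx":0,"wy":0,"wz":0,"grip":0.5}]' 30
python3 -c "from h import *; geo()"
python3 -m jog '[{"dx":0,"dy":0,"dz":-0.0008,"wx":0,"wy":0,"wz":0,"grip":0.5},{"dx":0,"dy":0,"dz":0,"wx":0,"wy":0,"wz":0,"grip":0.5}]' 30
python3 -m jog '[{"dx":0,"dy":0,"dz":-0.0006,"wx":0,"wy":0,"wz":0,"grip":0.5},{"dx":0,"dy":0,"dz":0,"wx":0,"wy":0,"wz":0,"grip":0.5}]' 30
python3 -c "from h import *; geo()"
```

```text
time_s: 7.25
ee_pos: [545.5, 199.4, 55.7]
ee_rot: [-180.0, 20.0, -170.6]
force: [0.5, -0.2, -3.0]
gripper_width: 43.7
t 7.25 pos [545.5 199.4  55.7] rpy [-179.98   19.97 -170.59] F [ 0.52 -0.19 -2.98] T [-0.03  0.48 -0.02] w 43.7
nose [-39.1  -0.2   1.4] ntop [-42.2  -0.2   9.9] rear [51.1 -0.1 34.2] orig [11.6 -0.2 19.9] rel rpy [ -0.02 -19.97   0.06] F dock [ 0.5 -0.3 -3. ]
time_s: 7.45
ee_pos: [545.6, 199.5, 55.1]
ee_rot: [-180.0, 20.0, -170.6]
force: [-0.3, -0.1, -3.1]
gripper_width: 44.1
time_s: 7.65
ee_pos: [545.7, 199.5, 54.5]
ee_rot: [-180.0, 20.0, -170.6]
force: [-0.9, -0.6, -3.9]
gripper_width: 43.6
t 7.65 pos [545.7 199.5  54.5] rpy [-179.99   19.99 -170.59] F [-0.85 -0.55 -3.94] T [0.01 0.45 0.02] w 43.6
nose [-38.9  -0.2   0.2] ntop [-42.   -0.2   8.7] rear [51.3 -0.1 33. ] orig [11.8 -0.1 18.7] rel rpy [-1.000e-02 -1.999e+01  6.000e-02] F dock [-0.9 -0.4 -3.9]
```

```bash

python3 -m jog '[{"dx":-0.002,"dy":-0.0003,"dz":0,"wx":0,"wy":0,"wz":0,"grip":0.5},{"dx":-0.002,"dy":-0.0003,"dz":0,"wx":0,"wy":0,"wz":0,"grip":0.5},{"dx":-0.001,"dy":-0.0002,"dz":0,"wx":0,"wy":0,"wz":0,"grip":0.5},{"dx":0,"dy":0,"dz":0,"wx":0,"wy":0,"wz":0,"grip":0.5}]' 30
python3 -c "from h import *; geo()"
python3 -m jog '[{"dx":-0.001,"dy":-0.0002,"dz":0,"wx":0,"wy":0,"wz":0,"grip":0.5},{"dx":0,"dy":0,"dz":0,"wx":0,"wy":0,"wz":0,"grip":0.5}]' 30
python3 -m jog '[{"dx":-0.001,"dy":-0.0001,"dz":0,"wx":0,"wy":0,"wz":0,"grip":0.5},{"dx":0,"dy":0,"dz":0,"wx":0,"wy":0,"wz":0,"grip":0.5}]' 30
python3 -m jog '[{"dx":-0.001,"dy":-0.0002,"dz":0,"wx":0,"wy":0,"wz":0,"grip":0.5},{"dx":0,"dy":0,"dz":0,"wx":0,"wy":0,"wz":0,"grip":0.5}]' 30
python3 -c "from h import *; geo()"
```

```text
time_s: 8.05
ee_pos: [540.4, 198.6, 54.6]
ee_rot: [-180.0, 20.0, -170.6]
force: [-0.2, -0.2, -2.9]
gripper_width: 43.7
t 8.05 pos [540.4 198.6  54.6] rpy [-179.99   19.99 -170.58] F [-0.23 -0.2  -2.91] T [-0.03  0.45 -0.02] w 43.7
nose [-44.3  -0.1   0.3] ntop [-47.4  -0.1   8.7] rear [45.9 -0.  33.1] orig [ 6.5 -0.1 18.7] rel rpy [-1.000e-02 -1.999e+01  7.000e-02] F dock [-0.3 -0.2 -2.9]
time_s: 8.25
ee_pos: [539.6, 198.4, 54.5]
ee_rot: [-180.0, 20.0, -170.6]
force: [-0.3, 0.1, -3.8]
gripper_width: 43.9
time_s: 8.45
ee_pos: [538.5, 198.3, 54.5]
ee_rot: [-180.0, 20.0, -170.6]
force: [0.2, -0.6, -3.3]
gripper_width: 43.5
time_s: 8.65
ee_pos: [537.7, 198.2, 54.6]
ee_rot: [-180.0, 20.0, -170.6]
force: [-0.3, 0.2, -3.0]
gripper_width: 44.0
t 8.65 pos [537.7 198.2  54.6] rpy [-179.99   20.01 -170.59] F [-0.26  0.16 -3.  ] T [-0.05  0.38  0.04] w 44.0
nose [-47.   -0.1   0.3] ntop [-50.1  -0.1   8.8] rear [43.2 -0.  33.2] orig [ 3.8 -0.1 18.8] rel rpy [-1.000e-02 -2.001e+01  6.000e-02] F dock [-0.2  0.2 -3. ]
```

```bash

python3 -m jog '[{"dx":-0.001,"dy":-0.0002,"dz":0,"wx":0,"wy":0,"wz":0,"grip":0.5},{"dx":0,"dy":0,"dz":0,"wx":0,"wy":0,"wz":0,"grip":0.5}]' 30
python3 -m jog '[{"dx":-0.001,"dy":-0.0001,"dz":0,"wx":0,"wy":0,"wz":0,"grip":0.5},{"dx":0,"dy":0,"dz":0,"wx":0,"wy":0,"wz":0,"grip":0.5}]' 30
python3 -c "from h import *; geo()"
```

```text
time_s: 8.85
ee_pos: [537.4, 198.3, 54.9]
ee_rot: [180.0, 20.1, -170.6]
force: [2.5, 0.2, -5.4]
gripper_width: 44.1
time_s: 9.05
ee_pos: [536.5, 198.1, 55.0]
ee_rot: [180.0, 20.1, -170.6]
force: [3.8, -0.7, -5.1]
gripper_width: 43.6
t 9.05 pos [536.5 198.1  55. ] rpy [ 180.     20.1  -170.58] F [ 3.78 -0.68 -5.1 ] T [-0.1  -0.46 -0.02] w 43.6
nose [-48.1  -0.    0.6] ntop [-51.2  -0.    9. ] rear [42.   0.1 33.6] orig [ 2.6  0.  19.1] rel rpy [  0.   -20.1    0.07] F dock [ 3.6 -1.3 -5.1]
```

Contact felt: Fx rose to +3.8 N with the nose's top edge near -50 to -51, which confirms the pocket location. Now I rock the rear end down in 5° steps, keeping the nose pressed in.

```bash

python3 -m jog '[{"dx":0.001,"dy":0.0002,"dz":-0.0021,"wx":-0.0071,"wy":0.043,"wz":0,"grip":0.5},{"dx":0.001,"dy":0.0002,"dz":-0.0021,"wx":-0.0071,"wy":0.043,"wz":0,"grip":0.5},{"dx":0,"dy":0,"dz":0,"wx":0,"wy":0,"wz":0,"grip":0.5},{"dx":0,"dy":0,"dz":0,"wx":0,"wy":0,"wz":0,"grip":0.5}]' 30
python3 -c "from h import *; geo()"
```

```text
time_s: 9.45
ee_pos: [539.0, 198.8, 51.1]
ee_rot: [180.0, 15.2, -170.6]
force: [4.1, 0.8, -1.8]
gripper_width: 43.6
t 9.45 pos [539.  198.8  51.1] rpy [ 179.96   15.2  -170.62] F [ 4.1   0.82 -1.78] T [ 0.2  -0.49  0.03] w 43.6
nose [-49.    0.3   0.6] ntop [-51.4   0.3   9.3] rear [43.6  0.4 25.8] orig [ 3.1  0.3 14.7] rel rpy [  0.04 -15.2    0.03] F dock [ 4.2  0.1 -1.8]
```

```bash

python3 -m jog '[{"dx":0.0004,"dy":0.0001,"dz":-0.0022,"wx":-0.0071,"wy":0.043,"wz":0,"grip":0.5},{"dx":0.0004,"dy":0.0001,"dz":-0.0022,"wx":-0.0071,"wy":0.043,"wz":0,"grip":0.5},{"dx":0,"dy":0,"dz":0,"wx":0,"wy":0,"wz":0,"grip":0.5},{"dx":0,"dy":0,"dz":0,"wx":0,"wy":0,"wz":0,"grip":0.5}]' 30
python3 -c "from h import *; geo()"
```

```text
time_s: 9.85
ee_pos: [540.0, 198.9, 46.7]
ee_rot: [180.0, 10.3, -170.6]
force: [5.6, -0.0, -2.9]
gripper_width: 44.0
t 9.85 pos [540.  198.9  46.7] rpy [ 179.98   10.25 -170.58] F [ 5.59 -0.01 -2.88] T [ 0.2  -0.86  0.  ] w 44.0
nose [-51.2   0.2   0.3] ntop [-52.8   0.2   9.1] rear [43.3  0.3 17.4] orig [2.  0.3 9.9] rel rpy [  0.02 -10.25   0.07] F dock [ 5.5 -0.9 -2.9]
```

```bash

python3 -m jog '[{"dx":0.0003,"dy":0,"dz":-0.0022,"wx":-0.0071,"wy":0.043,"wz":0,"grip":0.5},{"dx":0.0003,"dy":0,"dz":-0.0022,"wx":-0.0071,"wy":0.043,"wz":0,"grip":0.5},{"dx":0,"dy":0,"dz":0,"wx":0,"wy":0,"wz":0,"grip":0.5},{"dx":0,"dy":0,"dz":0,"wx":0,"wy":0,"wz":0,"grip":0.5}]' 30
python3 -c "from h import *; geo()"
```

```text
time_s: 10.25
ee_pos: [541.1, 199.1, 42.3]
ee_rot: [180.0, 5.3, -170.6]
force: [6.8, 0.4, -3.7]
gripper_width: 43.9
t 10.25 pos [541.1 199.1  42.3] rpy [ 179.97    5.33 -170.58] F [ 6.81  0.36 -3.68] T [ 0.24 -1.21 -0.01] w 43.9
nose [-52.8   0.2   0.2] ntop [-53.6   0.2   9.2] rear [42.8  0.3  9.2] orig [1.  0.3 5.3] rel rpy [ 0.03 -5.33  0.07] F dock [ 6.8 -0.7 -3.7]
```

```bash

python3 -m jog '[{"dx":0.0005,"dy":0.0001,"dz":-0.0022,"wx":-0.0071,"wy":0.043,"wz":0,"grip":0.5},{"dx":0,"dy":0,"dz":0,"wx":0,"wy":0,"wz":0,"grip":0.5}]' 30
python3 -c "from h import *; geo()"
python3 -m jog '[{"dx":0.0004,"dy":0.0001,"dz":-0.0012,"wx":-0.0035,"wy":0.0215,"wz":0,"grip":0.5},{"dx":0.0003,"dy":0.0001,"dz":-0.0012,"wx":-0.0035,"wy":0.0215,"wz":0,"grip":0.5},{"dx":0,"dy":0,"dz":0,"wx":0,"wy":0,"wz":0,"grip":0.5}]' 30
python3 -c "from h import *; geo()"
```

```text
time_s: 10.45
ee_pos: [542.4, 199.3, 40.0]
ee_rot: [180.0, 2.9, -170.6]
force: [5.8, 0.9, -2.0]
gripper_width: 43.7
t 10.45 pos [542.4 199.3  40. ] rpy [ 179.97    2.85 -170.58] F [ 5.84  0.89 -1.99] T [ 0.24 -1.11 -0.04] w 43.7
nose [-52.8   0.2   0.3] ntop [-53.2   0.2   9.3] rear [43.1  0.3  5.1] orig [1.2 0.2 3. ] rel rpy [ 0.03 -2.85  0.07] F dock [ 5.9 -0.1 -2. ]
time_s: 10.75
ee_pos: [543.0, 199.4, 37.7]
ee_rot: [180.0, 0.4, -170.6]
force: [5.8, 1.0, -1.6]
gripper_width: 43.9
t 10.75 pos [543.  199.4  37.7] rpy [ 179.97    0.39 -170.58] F [ 5.75  0.97 -1.55] T [ 0.2  -1.24  0.03] w 43.9
nose [-53.3   0.2   0.3] ntop [-53.3   0.2   9.3] rear [42.7  0.3  0.9] orig [0.7 0.3 0.7] rel rpy [ 0.03 -0.39  0.07] F dock [ 5.8  0.  -1.6]
```

```bash

python3 -m jog '[{"dx":0.0001,"dy":0,"dz":-0.0006,"wx":-0.0011,"wy":0.007,"wz":0,"grip":0.5},{"dx":0,"dy":0,"dz":0,"wx":0,"wy":0,"wz":0,"grip":0.5},{"dx":0,"dy":0,"dz":0,"wx":0,"wy":0,"wz":0,"grip":0.5}]' 30
python3 -c "from h import *; geo()"
python3 -m jog '[{"dx":0,"dy":0,"dz":-0.0005,"wx":0,"wy":0,"wz":0,"grip":0.5},{"dx":0,"dy":0,"dz":0,"wx":0,"wy":0,"wz":0,"grip":0.5},{"dx":0,"dy":0,"dz":0,"wx":0,"wy":0,"wz":0,"grip":0.5}]' 30
python3 -c "from h import *; geo()"
```

```text
time_s: 11.05
ee_pos: [542.7, 199.4, 37.3]
ee_rot: [180.0, 0.0, -170.6]
force: [6.4, 1.2, -2.7]
gripper_width: 44.0
t 11.05 pos [542.7 199.4  37.3] rpy [ 1.7997e+02  1.0000e-02 -1.7057e+02] F [ 6.41  1.24 -2.66] T [ 0.16 -1.33  0.02] w 44.0
nose [-53.7   0.2   0.3] ntop [-53.7   0.2   9.3] rear [42.3  0.3  0.3] orig [0.3 0.3 0.3] rel rpy [ 0.03 -0.01  0.08] F dock [ 6.5  0.2 -2.7]
time_s: 11.35
ee_pos: [542.8, 199.4, 37.1]
ee_rot: [180.0, 0.0, -170.6]
force: [6.8, 1.4, -0.3]
gripper_width: 43.9
t 11.35 pos [542.8 199.4  37.1] rpy [ 1.7997e+02  3.0000e-02 -1.7057e+02] F [ 6.84  1.39 -0.3 ] T [ 0.12 -1.25  0.03] w 43.9
nose [-53.6   0.2   0.1] ntop [-53.6   0.2   9.1] rear [42.4  0.4  0.1] orig [0.4 0.3 0.1] rel rpy [ 0.03 -0.03  0.08] F dock [ 7.   0.3 -0.3]
```

```bash

python3 -m jog '[{"dx":0.0009,"dy":0.0002,"dz":-0.0004,"wx":0,"wy":0,"wz":0,"grip":0.5},{"dx":0,"dy":0,"dz":0,"wx":0,"wy":0,"wz":0,"grip":0.5},{"dx":0,"dy":0,"dz":0,"wx":0,"wy":0,"wz":0,"grip":0.5}]' 30
python3 -c "from h import *; geo()"
python3 -m jog '[{"dx":0,"dy":0,"dz":0,"wx":0,"wy":0,"wz":0,"grip":-0.2},{"dx":0,"dy":0,"dz":0,"wx":0,"wy":0,"wz":0,"grip":-0.6},{"dx":0,"dy":0,"dz":0,"wx":0,"wy":0,"wz":0,"grip":-0.6},{"dx":0,"dy":0,"dz":0,"wx":0,"wy":0,"wz":0,"grip":-0.6},{"dx":0,"dy":0,"dz":0,"wx":0,"wy":0,"wz":0,"grip":-0.6}]'
python3 -c "from h import *; geo()"
```

```text
time_s: 11.65
ee_pos: [543.1, 199.5, 37.0]
ee_rot: [180.0, -0.1, -170.6]
force: [4.9, -0.6, 5.7]
gripper_width: 43.9
t 11.65 pos [543.1 199.5  37. ] rpy [ 1.7997e+02 -8.0000e-02 -1.7057e+02] F [ 4.89 -0.56  5.74] T [ 0.04 -1.08  0.09] w 43.9
nose [-53.4   0.2   0. ] ntop [-53.4   0.2   9. ] rear [42.6  0.4 -0.1] orig [ 0.6  0.3 -0. ] rel rpy [0.03 0.08 0.08] F dock [ 4.7 -1.3  5.7]
time_s: 12.15
ee_pos: [540.7, 198.9, 35.1]
ee_rot: [-180.0, -0.5, -170.6]
force: [-0.6, -0.3, 0.8]
gripper_width: 72.8
t 12.15 pos [540.7 198.9  35.1] rpy [-180.     -0.47 -170.59] F [-0.58 -0.31  0.79] T [0.12 0.01 0.03] w 72.8
nose [-56.    0.   -1.5] ntop [-55.9   0.    7.5] rear [40.   0.1 -2.3] orig [-2.   0.1 -1.9] rel rpy [-0.    0.47  0.06] F dock [-0.6 -0.2  0.8]
```

```bash

python3 -m jog '[{"dx":0,"dy":0,"dz":0.02,"wx":0,"wy":0,"wz":0,"grip":-0.6},{"dx":0,"dy":0,"dz":0.04,"wx":0,"wy":0,"wz":0,"grip":-1},{"dx":0,"dy":0,"dz":0.045,"wx":0,"wy":0,"wz":0,"grip":-1},{"dx":0.01,"dy":0.001,"dz":0.04,"wx":0,"wy":0,"wz":0,"grip":-1},{"dx":0.02,"dy":0.004,"dz":0.02,"wx":0,"wy":0,"wz":0,"grip":-1},{"dx":0.015,"dy":0.002,"dz":0,"wx":0,"wy":0,"wz":0,"grip":-1},{"dx":0,"dy":0,"dz":0,"wx":0,"wy":0,"wz":0,"grip":-1},{"dx":0,"dy":0,"dz":0,"wx":0,"wy":0,"wz":0,"grip":-1},{"dx":0,"dy":0,"dz":0,"wx":0,"wy":0,"wz":0,"grip":-1}]'
python3 - <<'E'
from h import *
st(); w=env.get_calibration('wrist'); im=env.grab_frame('wrist')[:,:,::-1].copy(); cv2.imwrite('pics/w6.png',im)
P=np.array([541.5,198.9,12]);a=np.radians(9.35);D=np.array([[np.cos(a),-np.sin(a),0],[np.sin(a),np.cos(a),0],[0,0,1]])
for z,x0 in((50,1.0),):
  for p in[(-42,-22),(-42,22),(42,-22),(42,22)]: 
    q=proj(w,P+D@[p[0]+x0,p[1],z])[0]; print(p,q.round(1)); cv2.circle(im,tuple(q.round().astype(int)),1,(0,255,0),-1)
q=proj(w,P+[0,0,30])[0].astype(int); print(q)
a=cv2.resize(im[max(q[1]-130,0):q[1]+125,q[0]-75:q[0]+75],None,fx=2.3,fy=2.3,interpolation=cv2.INTER_CUBIC)
t=env.grab_frame('scene')[:,:,::-1][120:340,140:340]; t=cv2.resize(t,None,fx=a.shape[0]/220,fy=a.shape[0]/220,interpolation=cv2.INTER_CUBIC)
o=np.hstack([a,t])[:, :800]; print(o.shape); cv2.imwrite('pics/c6.png',o)
E
```

```text
time_s: 13.05
ee_pos: [584.9, 205.7, 199.4]
ee_rot: [-180.0, -0.6, -170.6]
force: [1.2, -0.3, -0.5]
gripper_width: 90.9
t 13.05 pos [584.9 205.7 199.4] rpy [-179.99   -0.55 -170.59] F [ 1.21 -0.31 -0.49] T [ 0.08  0.07 -0.02] w 90.9
(-42, -22) [289.2 112.7]
(-42, 22) [350.9 112.7]
(42, -22) [291.1 227.9]
(42, 22) [348.9 227.9]
[319 168]
(586, 800, 3)
```

View pics/c6.png

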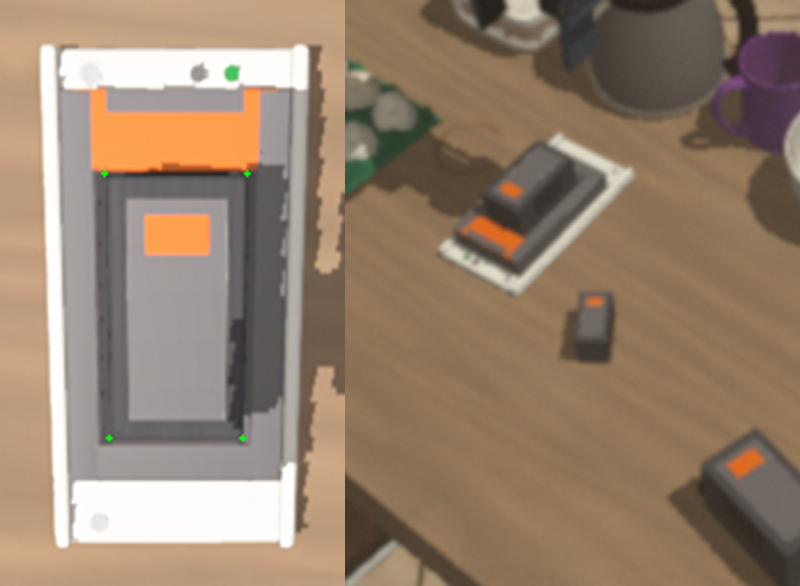

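The battery sits flat in the pocket under the lip. Its four top corners fall within about 1-2 px of the predicted seated pose, and the arm is clear.

```bash
python3 -c "
from h import *
env.job_done(); st()"
```

```text
the job is handed in; nothing more can be done
the job is handed in; nothing more can be done
```

The battery is in the dock, flat on the pocket floor with its tongue under the orange lip, and the job is handed in. The robot's clock read 13 s of the 61 s allowed.

- **What I did:** I picked the medium block, which measured about 83 by 43 mm against the 84 by 44 given. I tipped it 20° and lowered the tongue behind the lip, then slid it in until I felt the contact. From there I rocked the other end down in small steps. The sideways force was about 4 N at first touch and never read above about 7 N. The last downward press before letting go was about 8 N.
- **Last checks:** Before release, the block's tilt against the dock read under 0.1°, its height was within 0.1 mm of the floor, and its origin was about 0.6 mm towards +x of the pocket's middle. In the final pictures the four top corners matched the flat seated position to within about 2 pixels. The arm was about 140 mm above the block and touching nothing. The small and large look-alikes and the mug looked unmoved; the tomato, mandarin and avocado were not in that crop, but the arm never went near them.
- **What disagreed or failed:**
  - The top and wrist cameras differed by about 3 mm in y. I settled that by looking at the tongue and lip together in one wrist picture, then by feeling for the contact.
  - My first move command was refused because of missing keys, and nothing moved.
  - When the fingers opened, the arm relaxed about 2 mm, but the block stayed in place.

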